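# Warm the kettle for mate on the thumbwheel hob

### The arm

A 6-joint arm with a two-finger parallel gripper is mounted at the origin on the work surface. World frame = base frame: x ahead of the robot, y to its left, z up, the work surface at z = 0. Lengths are in mm, angles in degrees, forces in N, time in s.
With the tool pointing down it reaches from about 400 to 825 mm from the base axis. Payload 7 kg.
Tool frame: the origin (TCP) lies midway between the tips of the shut fingers; the grasp point (between the pads) lies 19 mm behind it; z points along the fingers, y is the direction in which the jaws open and shut (so a half turn about z gives the same grasp; the last joint's range is limited). The gripper opens to 88 mm and grips with 3 to 60 N. Pads are 19 mm wide; open, the fingers measure 130 mm over their backs; the gripper's body (78 mm by 193 mm) begins 47 mm behind the grasp point.
Start: joints at [93.111, 20.546, 0.682, 0, -70.136, -16.507], TCP at [156.392, 656.61, 226.561] pointing down, gripper open.
Joint ranges: [-176.03, 176.03], [-82.01, 121.73], [-58.28, 71.71], [-173.87, 95.51], [-174.79, -0.11], [-173.66, 173.66]. Speed limits (degrees/s): [136.94, 136.94, 172.46, 180, 180, 180].

### API

Orientations are given as a 3x3 rotation matrix whose columns are the frame's x, y, z axes.
In Python, from rig import telemetry, grab_frame, arm, cut_out, tip_of gives the robot as it stands.
- The arm moves only by the tool servo_tool, never from a script. Its argument "rows" is a list of rows, each a list of 7 numbers: the turn, a rotation vector about the tool's x, y, z in degrees, then the shift along the tool's x, y, z in mm, then the closure, from 0 (fully open) to 1 (shut). In form: [[ax, ay, az, tx, ty, tz, fingers], ...]. A call has exactly 10 rows; each row is the pose to reach, as a shift and turn from the pose commanded when the call began, along the tool's axes at that moment; what a row does not reach only later rows make up. A row lasts 1/12 s, in which the tool goes at most 41.7 mm and 7.16 degrees, less where a joint would pass 70% of its speed; a pose out of reach is approached as far as the arm can. A call with a gripper value outside its range is refused whole. The fingers move at their own pace and stop on an object; the grip force is fixed at half the most. Time passes only in rows, so rows that repeat a pose let the fingers close, or fill a call up. It gives the time, the measured TCP pose, the force and the opening at its end, in the units of the state.
- telemetry.read_state(): the state, without advancing time (a new reading comes with each control period).
- grab_frame(name): name is "side" or "top"; returns a dict with "image" (420x560x3 uint8, red, green, blue), "depth" (420x560 float32, mm along the optical axis (not along the pixel's ray), 0 where there is no reading), "fx", "fy", "cx", "cy" (pixels), "R" (3x3) and "t" (3): a world point X has camera coordinates R X + t. Camera axes: x right, y down, z forward; pixel columns grow to the right and rows downward; lengths in mm; the calibration is good to about 2 mm. A picture is of the moment at which its call begins.
- arm.sign_off(): hands the job in, once; it reports no verdict.
Trained networks look in the newest picture that a camera, given by its name, has taken for a name from the list of things; names that differ only in an ending like _2 or _b are one class to them, and where a whole thing is asked for, a point or a joint stands for the part that bears it (a point fixed in the world has none). Each returns a list of dicts, best first, with "confidence" (0 to 1); they miss things now and then, are a little off and sometimes report something else, mostly with a low value. They report only what shows in the picture. A call takes as long as a camera call. They do not tell look-alikes from the thing itself.
- cut_out(camera, query): "mask" (420x560 bool, what is visible of it).
- tip_of(camera, query): "centre" ([x, y, z] in mm, in world coordinates, good to about 4 mm: a listed point, or the origin of a listed thing).
The state is a dict: "t": time; "q": joint angles; "qvel": joint speeds; "effort": joint torques, N m; "ee_pos": TCP position; "orientation": TCP orientation; "wrist_force": force on the tool from outside, world axes, zero at the start; "wrist_torque": the same for the moment, N m; "width": finger opening in mm.
Only numpy, scipy, OpenCV 4.12 (cv2) and the standard library are available. Lean on these libraries where they do the work, as an engineer would, in place of code of your own. Each camera call takes 0.05 s, during which the arm holds its last target. There are 200 camera calls.

### The job

The kettle stands on one of the two rings of the white electric hob. With a fingertip laid lightly on the crest of the knurled thumbwheel in front of the kettle's ring, roll its top to the robot's left by one click, from off (white band on top) to warm (green band on top), then press the red start button between the two wheels fully down and let it go. Leave the other wheel at off, and neither move nor pick up the kettle, the milk pan or the gourd, canister and sugar pot standing about.

Things in the scene. Friction and masses are not known exactly. Their poses are not given: they have to be found in the camera images.
- hob: white two-ring electric hob, fixed, 340 mm (x) by 540 mm (y), top panel 75 mm above the table; origin at the centre of its underside on the table; +x points to its back (away from the robot), +y to the robot's left, z up. It stands up to 0.2 rad askew. A dark control strip along its near edge, centred 125 mm before the origin (x = -125 mm), carries the two thumbwheels at y = +140 and -140 mm and the start button at y = 0
- ring_left (a point): centre of the top of the left (+y) cast-iron ring, 160 mm across, 85 mm above the table, 185 mm behind the left wheel
- ring_right (a point): centre of the top of the right (-y) cast-iron ring, like the left one, 185 mm behind the right wheel
- wheel_left (a joint): left (+y) thumbwheel, rad. It settles by itself in one of three detents: 0 off (white band on top), 0.55 warm for mate (green band on top), 1.10 boil (red band on top); stops at -0.2 and 1.3. It grows as the wheel's top rolls to the hob's +y side (the robot's left). Starts at off. An 18 mm draw over the top is one click; past the half-way crest it snaps on by itself
- wheel_right (a joint): right (-y) thumbwheel, rad: the same detents, bands, limits and direction as the left one (it too grows as its top rolls to the robot's left, +y). Starts at off. For both wheels: rolling over the crest between detents takes about 1.5 N along the rim; a draw of 27 mm or more risks two clicks
- wheel_left_top (a point): highest point of the left wheel, 12 mm above the hob's panel, 87 mm above the table when not pressed (follows the wheel down). A knurled steel disc, 64 mm in diameter, 24 mm wide, upright in a slot, axle level along the hob's x, so only its crest (12 mm high, 50 mm along y) shows, between black guard cheeks 6 mm high. Turned by friction: a fingertip on the crest with 5 to 9 N, drawn level along the hob's y
- wheel_right_top (a point): highest point of the right wheel, built like the left one. Both wheels are spring mounted: pressed from above they yield at about 3 N and sink straight down by 1 mm for each further 1.5 N, at most 5 mm, where they are hard; more than 30 N is too rough
- start (a joint): red start button, m: 0 when up, 0.006 fully down; sprung, 1.2 N to start, 4 N at the bottom, comes up again by itself
- start_top (a point): centre of the top of the red start button, 26 mm across, in a black collar of 42 mm that stands 12 mm above the hob's top panel; when up the button's top is 22 mm above the panel (97 mm above the table); pressed straight down; this point moves with the button
- kettle: closed stainless steel kettle, 152 mm across, 110 mm high and 178 mm with its black bail handle, short spout to its +x; 0.63 to 1.2 kg; origin at the centre of its underside; loose, stands on one of the rings
- milk_pan: open blue pan, 128 mm across, 85 mm high, a 100 mm black handle to its +x; origin at the centre of its underside; loose, stands on the other ring
- gourd: brown hollow calabash gourd with a steel rim, 86 mm across, 92 mm high, a steel bombilla (straw) leaning out of it to its +x, up to 164 mm high; origin under its centre; loose, beside the hob
- canister: green and yellow tin yerba canister with a brass twist cap, 84 mm across, 142 mm high; origin under its centre; loose, beside the hob
- sugar_pot: aluminium sugar pot with hinged lid, 82 mm across, 73 mm high; origin under its centre; loose, on the hob panel between the rings
Things that resemble listed ones, but are neither listed nor needed, are in the scene too. Leave any purple look-alike of the gourd alone.

How it is judged:
By the outcome, as a careful person would: the job done as asked, in the order asked, and still so for the second after the job is handed in, with the robot touching nothing.
It also fails if it takes over 45 s, if anything falls off the work surface, if the arm or the gripper's body presses on something with over 40 N, if the wrist force passes 120 N, or if a joint passes its speed limit or range.

## Working session

There is one attempt and no reset: what is moved stays moved. The work goes in short steps, Python scripts to look and compute and a tool call to move; the robot and the scene stay as the last step left them, time stands still between calls to the robot, and variables do not carry over. Pictures are saved under pics/ and viewed, about 8 in all and at most 12, crops included, and the job is handed in when it is done.

Besides the shell and the picture viewer there is one more tool, called after "Emit:" as name(argument=value, ...) on one line, values as JSON. servo_tool: Moves the arm, as the interface text tells. Its arguments: {"type":"object","properties":{"rows":{"type":"array","items":{"type":"array","items":{"type":"number"}}}},"required":["rows"]}

```bash
mkdir -p pics
python3 - <<'E'
from rig import telemetry, grab_frame, tip_of
import cv2, numpy as np
s=telemetry.read_state();print(s['t'],s['ee_pos'],s['orientation'],s['wrist_force'],s['width'])
for c in('top','side'):
    f=grab_frame(c);cv2.imwrite(f'pics/{c}0.png',f['image'][:,:,::-1]);np.savez(f'{c}0.npz',**f)
    for q in('hob','wheel_left_top','wheel_right_top','start_top','kettle','milk_pan','gourd','canister','sugar_pot','ring_left','ring_right'):
        print(c,q,[(np.round(r['centre']).tolist(),round(r['confidence'],2)) for r in tip_of(c,q)[:3]])
print(telemetry.read_state()['t'])
E
```

```text
0.0 [156.29371202 656.17026979 225.64110284] [[ 9.72782583e-01 -2.31719663e-01 -2.11235091e-04]
 [-2.31719707e-01 -9.72781346e-01 -1.55904778e-03]
 [ 1.55776469e-04  1.56556186e-03 -9.99998762e-01]] [ 0.09800718 -1.16244753 -0.70545567] 87.76599366989446
top hob [([617.0, 11.0, 2.0], 0.84)]
top wheel_left_top [([496.0, 26.0, 99.0], 0.73), ([506.0, 159.0, 90.0], 0.63)]
top wheel_right_top [([478.0, -114.0, 86.0], 0.46)]
top start_top [([493.0, 25.0, 100.0], 0.49)]
top kettle [([700.0, 148.0, 84.0], 0.97)]
top milk_pan [([653.0, -132.0, 82.0], 0.6)]
top gourd [([370.0, 397.0, 2.0], 0.73), ([539.0, 350.0, -2.0], 0.6)]
top canister [([498.0, -308.0, 1.0], 0.69)]
top sugar_pot [([732.0, -9.0, 77.0], 0.96), ([620.0, 11.0, 4.0], 0.7)]
top ring_left []
top ring_right [([727.0, -9.0, 76.0], 0.34), ([699.0, 151.0, 85.0], 0.16)]
side hob [([616.0, 5.0, -1.0], 0.58)]
side wheel_left_top [([511.0, 158.0, 88.0], 0.73)]
side wheel_right_top [([484.0, -117.0, 87.0], 0.42)]
side start_top [([492.0, 22.0, 96.0], 0.58)]
side kettle [([702.0, 152.0, 88.0], 0.6)]
side milk_pan [([656.0, -137.0, 87.0], 0.72)]
side gourd [([372.0, 392.0, 1.0], 0.75), ([544.0, 356.0, -1.0], 0.71)]
side canister [([502.0, -310.0, 6.0], 0.91)]
side sugar_pot [([731.0, -6.0, 75.0], 0.56)]
side ring_left [([700.0, 151.0, 85.0], 0.43)]
side ring_right []
1.2
```

View pics/top0.png

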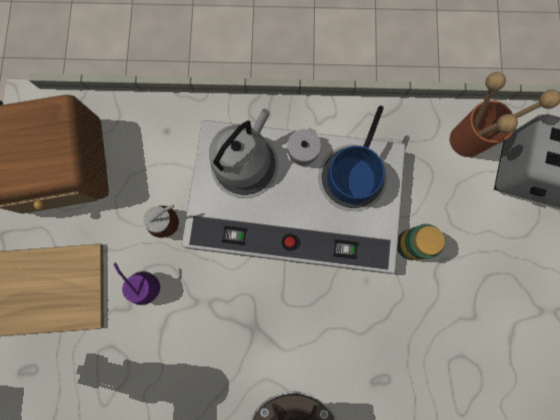

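View pics/side0.png

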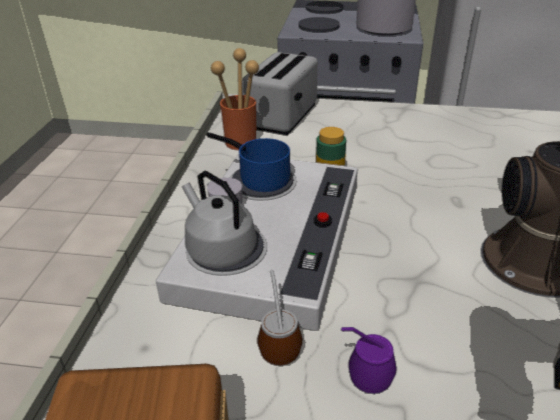

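The kettle is on the left ring, at about px (240,160) in the top view. The left wheel is at px (234,235), the button at (290,242) and the right wheel at (345,249). The brown gourd is at (162,221) and the purple look-alike at (140,288). Next I refine the hob pose.

```bash
cat > h.py <<'E'
import numpy as np, cv2
def cloud(f):
    v,u=np.mgrid[:420,:560];d=f['depth']
    C=np.dstack([(u-f['cx'])/f['fx']*d,(v-f['cy'])/f['fy']*d,d])
    return (C-f['t'])@f['R']   # R^T (C-t)
E
python3 - <<'E'
from h import *
for c in('top','side'):
    f=dict(np.load(f'{c}0.npz'));P=cloud(f);z=P[...,2];ok=f['depth']>0
    m=(ok&(z>68)&(z<92)&(P[...,0]>380)&(P[...,0]<850)&(abs(P[...,1])<330)).astype(np.uint8)
    m=cv2.morphologyEx(m,cv2.MORPH_OPEN,np.ones((3,3)))
    n,l,st,_=cv2.connectedComponentsWithStats(m);k=1+st[1:,4].argmax()
    Q=P[l==k]
    print(c,'rect',cv2.minAreaRect(Q[:,:2].astype(np.float32)),'z',np.median(Q[:,2]))
    im=f['image'].astype(int);r=(im[...,0]>110)&(im[...,1]<60)&(im[...,2]<60)&ok&(z>85)&(z<110)&(abs(P[...,1])<100)
    print('red',r.sum(),P[r].mean(0))
    dark=(im.max(2)<80)&(l==k)&(P[...,0]<560)
    print('strip',cv2.minAreaRect(P[dark][:,:2].astype(np.float32)))
    g=(im[...,1]>im[...,0]+25)&ok&(z>70)&(z<100)&(P[...,0]<560)
    w=(im.min(2)>140)&ok&(z>82)&(z<95)&(P[...,0]<540)&(P[...,0]>450)
    for s in(1,-1):
        for n,mm in(('green',g),('white',w)):
            q=mm&(P[...,1]*s>60)&(abs(P[...,1])<250);print(n,s,q.sum(),P[q].mean(0).round(1) if q.any() else '')
    cv2.imwrite(f'pics/z_{c}.png',cv2.resize(f['image'][215:275,200:390] if c=='top' else f['image'][170:280,280:370],None,fx=4,fy=4,interpolation=cv2.INTER_CUBIC)[:,:,::-1])
E
```

```text
top rect ((620.0881958007812, 8.1865234375), (540.4065551757812, 339.7129821777344), 84.38572692871094) z 75.56113178898818
red 67 [494.57936416  21.03929238  97.13443904]
strip ((493.9430236816406, 11.178466796875), (520.17626953125, 72.49996948242188), 84.1449203491211)
green 1 27 [506.9 143.7  82.1]
white 1 27 [508.8 160.5  87. ]
green -1 22 [ 479.9 -135.9   82.9]
white -1 23 [ 481.1 -118.3   87.3]
side rect ((619.4317626953125, 11.296539306640625), (542.0220947265625, 340.48321533203125), 84.29886627197266) z 76.13911991696784
red 50 [494.24061995  23.73201917  97.37047575]
strip ((493.83148193359375, 20.57196044921875), (504.43121337890625, 73.50298309326172), 83.9560775756836)
green 1 15 [507.1 141.3  81.1]
white 1 24 [508.6 161.8  88.4]
green -1 0 
white -1 14 [ 480.7 -117.3   88.2]
```

Emit:
servo_tool(rows=[[0,0,0,0,0,0,1],[0,0,-2,60,60,0,1],[0,0,-4,120,120,0,1],[0,0,-6,180,180,0,1],[0,0,-8,220,220,0,1],[0,0,-8,260,260,0,1],[0,0,-8,300,300,0,1],[0,0,-8,340,340,0,1],[0,0,-8,380,380,0,1],[0,0,-8,400,400,0,1]])

```text
t: 2.03
ee_pos: [353.5, 335.5, 227.0]
orientation: [[0.996, -0.093, 0.001], [-0.093, -0.996, 0.001], [0.0, -0.001, -1.0]]
wrist_force: [0.6, 0.5, 0.1]
width: 26.7
```

View pics/z_top.png

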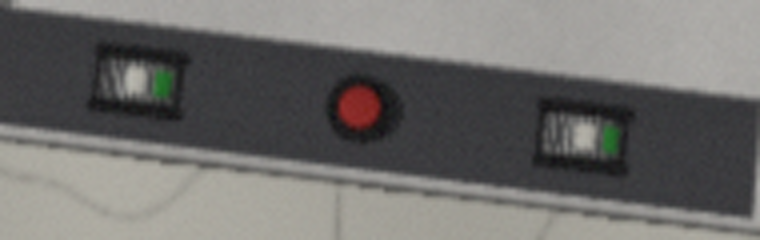

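Emit:
servo_tool(rows=[[0,0,0,30,30,0,1],[0,0,0,50,60,0,1],[0,0,0,50,60,0,1],[0,0,0,50,60,0,1],[0,0,0,50,60,0,1],[0,0,0,50,60,0,1],[0,0,0,50,60,0,1],[0,0,0,50,60,0,1],[0,0,0,50,60,0,1],[0,0,0,50,60,0,1]])

```text
t: 2.87
ee_pos: [396.8, 273.3, 226.5]
orientation: [[0.996, -0.093, -0.0], [-0.093, -0.996, -0.0], [-0.0, 0.0, -1.0]]
wrist_force: [0.4, 0.3, -0.3]
width: 0.4
```

Emit:
servo_tool(rows=[[0,0,0,25,22,0,1],[0,0,0,50,45,0,1],[0,0,0,75,68,10,1],[0,0,0,100,91,30,1],[0,0,0,122,110.5,50,1],[0,0,0,122,110.5,80,1],[0,0,0,122,110.5,105,1],[0,0,0,122,110.5,120,1],[0,0,0,122,110.5,120,1],[0,0,0,122,110.5,120,1]])

```text
t: 3.7
ee_pos: [507.9, 151.2, 106.2]
orientation: [[0.996, -0.094, -0.001], [-0.094, -0.996, -0.001], [-0.001, 0.001, -1.0]]
wrist_force: [-0.6, -0.1, 1.0]
width: 0.8
```

Run:
```python
from rig import grab_frame
import cv2
a=grab_frame('side')['image'][200:300,250:370];b=grab_frame('top')['image'][180:280,180:300]
cv2.imwrite('pics/near.png',cv2.resize(cv2.hconcat([a,b]),None,fx=3.3,fy=3.3,interpolation=cv2.INTER_CUBIC)[:,:,::-1])
```

```text
(no output)
```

View pics/near.png

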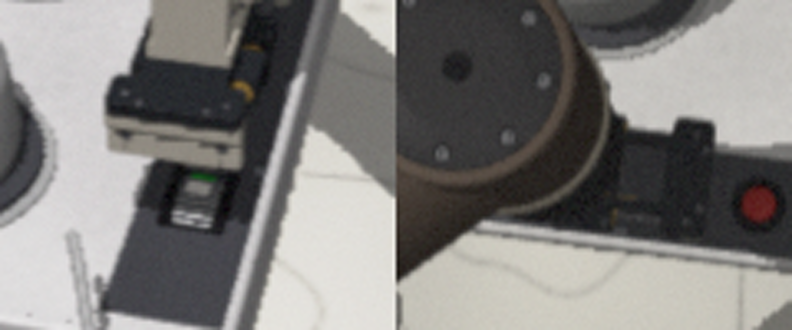

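The side view shows the wheel just under the gripper, at px (200,195) of the crop, still at off. The fingers are hidden behind the gripper's body. I'll lower it, watching the force.

Emit:
servo_tool(rows=[[0,0,0,0,0,6,1],[0,0,0,0,0,12,1],[0,0,0,0,0,15,1],[0,0,0,0,0,17,1],[0,0,0,0,0,18,1],[0,0,0,0,0,19,1],[0,0,0,0,0,19.5,1],[0,0,0,0,0,20,1],[0,0,0,0,0,20,1],[0,0,0,0,0,20,1]])

```text
t: 4.63
ee_pos: [508.3, 151.4, 86.9]
orientation: [[0.996, -0.094, 0.0], [-0.094, -0.996, 0.0], [0.0, -0.0, -1.0]]
wrist_force: [-1.0, -0.3, 3.0]
width: 0.6
```

Emit:
servo_tool(rows=[[0,0,0,0,0,0.5,1],[0,0,0,0,0,1,1],[0,0,0,0,0,1.5,1],[0,0,0,0,0,2,1],[0,0,0,0,0,2.5,1],[0,0,0,0,0,2.5,1],[0,0,0,0,0,2.5,1],[0,0,0,0,0,2.5,1],[0,0,0,0,0,2.5,1],[0,0,0,0,0,2.5,1]])

```text
t: 5.47
ee_pos: [508.4, 151.4, 84.4]
orientation: [[0.996, -0.094, 0.001], [-0.094, -0.996, 0.0], [0.001, -0.0, -1.0]]
wrist_force: [-0.2, -0.6, 5.9]
width: 0.3
```

Emit:
servo_tool(rows=[[0,0,0,0,0,0.7,1],[0,0,0,0,-2.5,0.7,1],[0,0,0,0,-5,0.7,1],[0,0,0,0,-7.5,0.7,1],[0,0,0,0,-10,0.7,1],[0,0,0,0,-12.5,0.7,1],[0,0,0,0,-15,0.7,1],[0,0,0,0,-17,0.7,1],[0,0,0,0,-18,0.7,1],[0,0,0,0,-18,0.7,1]])

```text
t: 6.3
ee_pos: [510.2, 169.7, 83.9]
orientation: [[0.996, -0.094, 0.001], [-0.094, -0.996, 0.0], [0.001, -0.001, -1.0]]
wrist_force: [-1.2, 0.5, 7.2]
width: 0.2
```

Force stayed near 7 N with little lateral load at the end. I'll lift straight up, then move aside towards the button and check.

Emit:
servo_tool(rows=[[0,0,0,0,0,-2,1],[0,0,0,0,0,-5,1],[0,0,0,0,0,-15,1],[0,0,0,0,0,-45,1],[0,0,0,0,30,-65,1],[0,0,0,0,70,-65,1],[0,0,0,0,110,-65,1],[0,0,0,0,148,-65,1],[0,0,0,0,148,-65,1],[0,0,0,0,148,-65,1]])

```text
t: 7.13
ee_pos: [495.5, 20.1, 148.9]
orientation: [[0.995, -0.097, 0.0], [-0.097, -0.995, 0.0], [0.0, -0.0, -1.0]]
wrist_force: [-0.8, 0.4, 0.2]
width: 0.2
```

Run:
```python
from rig import grab_frame
import cv2
a=grab_frame('side')['image'][180:290,260:380];b=grab_frame('top')['image'][170:280,180:300]
cv2.imwrite('pics/after.png',cv2.resize(cv2.hconcat([a,b]),None,fx=3.3,fy=3.3,interpolation=cv2.INTER_CUBIC)[:,:,::-1])
```

```text
(no output)
```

View pics/after.png

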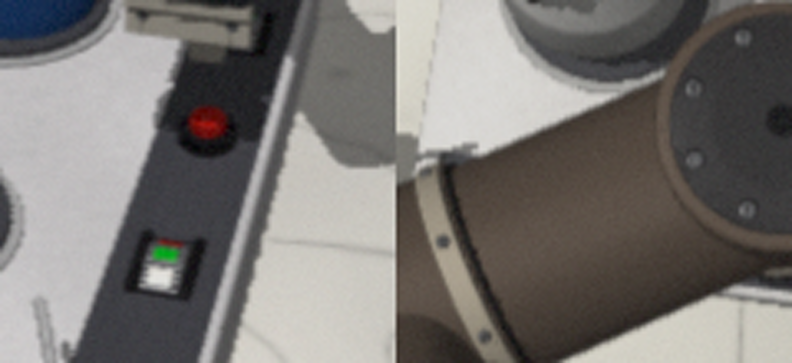

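Run:
```python
from rig import grab_frame
from h import *
f=grab_frame('side');P=cloud(f);im=f['image'].astype(int);z=P[...,2]
b=(f['depth']>0)&(z>76)&(z<95)&(abs(P[...,0]-509)<20)&(abs(P[...,1]-161)<32)
for n,m in(('g',im[...,1]>im[...,0]+25),('w',im.min(2)>140),('r',im[...,0]>im[...,1]+40)):
    q=m&b;print(n,q.sum(),P[q].mean(0).round(1) if q.any() else '')
```

```text
g 36 [508.1 160.8  87.4]
w 57 [510.6 177.7  82.8]
r 8 [506.9 143.9  82.9]
```

Emit:
servo_tool(rows=[[0,0,0,0,-1.5,12,1],[0,0,0,0,-1.5,25,1],[0,0,0,0,-1.5,37,1],[0,0,0,0,-1.5,44,1],[0,0,0,0,-1.5,48,1],[0,0,0,0,-1.5,50,1],[0,0,0,0,-1.5,51,1],[0,0,0,0,-1.5,52,1],[0,0,0,0,-1.5,53,1],[0,0,0,0,-1.5,53,1]])

```text
t: 8.12
ee_pos: [496.4, 23.6, 95.8]
orientation: [[0.996, -0.094, 0.001], [-0.094, -0.996, 0.0], [0.001, -0.001, -1.0]]
wrist_force: [-0.4, 1.1, 1.2]
width: -0.1
```

Green band on top is confirmed at (508,161,87). Now I press the button.

Emit:
servo_tool(rows=[[0,0,0,0,1,1,1],[0,0,0,0,1,2,1],[0,0,0,0,1,3,1],[0,0,0,0,1,4,1],[0,0,0,0,1,4.5,1],[0,0,0,0,1,5,1],[0,0,0,0,1,5.3,1],[0,0,0,0,1,5.6,1],[0,0,0,0,1,5.6,1],[0,0,0,0,1,5.6,1]])

```text
t: 8.95
ee_pos: [496.6, 22.6, 91.1]
orientation: [[0.996, -0.093, 0.002], [-0.093, -0.996, 0.0], [0.002, -0.0, -1.0]]
wrist_force: [-2.7, 2.4, 14.7]
width: -0.1
```

14.7 N is far above the 4 N bottom force, so the button is on its stop. I'll add a brief touch more and then let it go.

Emit:
servo_tool(rows=[[0,0,0,0,0,0.3,1],[0,0,0,0,0,0.3,1],[0,0,0,0,0,-2,1],[0,0,0,0,0,-6,1],[0,0,0,0,0,-15,1],[0,0,0,0,0,-45,1],[0,0,0,0,0,-80,1],[0,0,0,-30,0,-115,1],[0,0,0,-60,0,-120,1],[0,0,0,-60,0,-120,1]])

```text
t: 9.78
ee_pos: [432.8, 27.6, 212.5]
orientation: [[0.996, -0.095, 0.002], [-0.095, -0.996, 0.002], [0.002, -0.003, -1.0]]
wrist_force: [-0.5, -0.2, -0.8]
width: 0.4
```

Run:
```python
from rig import grab_frame, tip_of
from h import *
f=grab_frame('side');P=cloud(f);im=f['image'].astype(int);z=P[...,2]
for s,c in(('left',(509,161)),('right',(481.5,-117))):
  b=(f['depth']>0)&(z>76)&(z<95)&(abs(P[...,0]-c[0])<20)&(abs(P[...,1]-c[1])<32)
  for n,m in(('g',im[...,1]>im[...,0]+25),('w',im.min(2)>140)):
    q=m&b;print(s,n,q.sum(),P[q].mean(0).round(1) if q.any() else '')
r=(im[...,0]>110)&(im[...,1]<60)&(z>85)&(z<110)&(abs(P[...,1])<60);print('red',r.sum(),P[r].mean(0))
for q in('kettle','milk_pan','sugar_pot','gourd','canister'):print(q,[np.round(k['centre']).tolist() for k in tip_of('side',q)[:2]])
cv2.imwrite('pics/end.png',f['image'][:,:,::-1])
```

```text
left g 35 [508.3 161.5  88.1]
left w 55 [510.3 177.6  82.7]
right g 0 
right w 17 [ 480.3 -117.2   87. ]
red 61 [494.33764381  23.59474599  96.76698419]
kettle [[698.0, 148.0, 85.0], [543.0, 354.0, -0.0]]
milk_pan [[657.0, -136.0, 85.0], [484.0, -116.0, 90.0]]
sugar_pot [[731.0, -6.0, 72.0]]
gourd [[543.0, 353.0, -1.0], [374.0, 392.0, 1.0]]
canister [[505.0, -312.0, 3.0], [512.0, 158.0, 89.0]]
```

View pics/end.png

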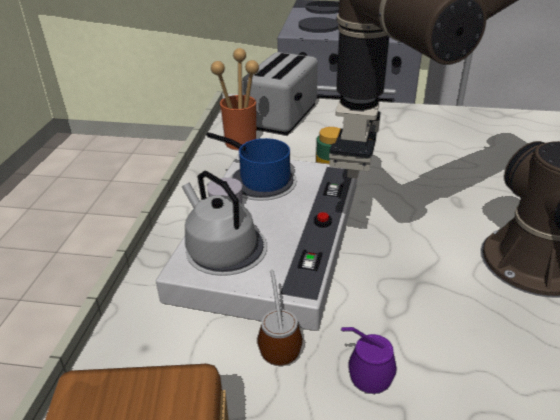

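The left wheel at px (311,260) shows green, the right wheel at (333,188) is still white, and the button at (323,218) is up. Everything else is in place and the arm is clear.

```bash
python3 -c "
from rig import arm;print(arm.sign_off())"
```

```text
the job is handed in; nothing more can be done
None
```

The job is done and handed in after about 10 s of the 45 s allowed. With the fingers shut, I drew the fingertip 18 mm to the left over the left wheel, in front of the kettle, at about 7 N. That rolled it one click to warm. Then I pressed the start button to its stop, with 14.7 N measured, and let it go.

- **Wheels:** the last side picture has the left wheel's green band on top at (508, 161, 88) mm. The right wheel's white band is still on top.
- **Start button:** it came back up, with its top at 96.8 mm.
- **Other things:** the kettle, milk pan, sugar pot, gourd and canister are where they were, within the networks' error of about 4 mm.
- **Arm:** it stands clear of everything.

No check failed or disagreed. The fingertip itself was hidden behind the gripper in the pictures, so I judged contact by the wrist force. A few low-ranked network detections were false and I ignored them.

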